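# Four clicks more on the yarn tensioner

### The job

The yarn coming off the next lot needs more tension: turn the click-stop dial of the disc yarn tensioner exactly four clicks clockwise (seen from above) from where it stands now, by pushing the side of its pointer round with a fingertip. Do not grip or pinch the dial, leave it resting in its click, take the finger away, and leave the yarn cone, the small cop and the hand-held meter where they are.

Things in the scene. Friction and masses are not known exactly. Their poses are not given: they have to be found in the camera images.
- tensioner: disc yarn tensioner, bolted down: blue C-shaped frame on a 136 x 170 mm steel foot, two white discs and a spring in the C's mouth, and on top a round aluminium click housing, radius 46 mm, its flat top 98 mm above the bench with nine black scale marks 30 degrees apart and the dial. Origin: on the dial's axis at bench level; z up; mouth of the C to -x, column at +x, yarn eyes at +y and -y
- dial (a joint): dial angle, rad, growing clockwise seen from above. It rests only in nine clicks at 0, 0.524 ... 4.189 (30 degrees apart), with stops just beyond; it starts in one of the first four. Leaving a click takes up to 0.16 N m (6 N at 30 mm); past half-way it snaps forward into the next, before that it falls back. Pointer direction: 120 degrees (counter-clockwise from the tensioner's +x) minus this
- dial_axis (a point): point on the dial's vertical axis, 111.5 mm above the bench, half-way up the black pointer knob, which alone stands above the housing, from 100.5 to 122.5 mm: a hub of radius 14 mm on the axis, tapering into one pointer that ends 38 mm from the axis. The dial's grey skirt (radius 34 mm, top at 100.5 mm) lies almost flush with the housing
- pointer_tip (a point): point in the middle of the pointer, 36 mm from the axis, level with dial_axis: the direction from dial_axis to here is where the pointer points. The pointer is about 23 mm wide at 10 mm from the axis, 15 mm at 26 mm and 9 mm at 36 mm; upright sides, a white line along its top
- cone: loose cone of cream yarn standing upright, 104 mm wide at the foot, 138 mm tall; origin at the centre of its underside; to be left alone
- cop: loose small spinning cop (a tapered tube wound with cream yarn) standing upright, 42 mm wide, 150 mm tall; origin at the centre of its underside; to be left alone
- meter: loose hand-held yarn tension meter lying flat, 48 x 150 x 30 mm with a 36 mm head on its +y end; origin under the middle of its case; to be left alone
Not all that is in view belongs to the job. Leave any yellow look-alike of the tensioner alone.

How it is judged (in metres and radians):
At the end, for the whole second after the job is handed in: The dial rests in the click that lies four clicks (120 degrees, within about 7) clockwise of its start, and the cone and the cop stand upright (distance of pointer_tip from where it was at the start of the episode between 0.06 and 0.0645 m and value of joint dial below 3.93 rad and velocity of joint dial between -0.05 and 0.05 rad/s and angle between each of cone, cop's own z axis and vertical below 0.1 rad); the robot touches nothing.
It fails at once if the pointer knob was pinched: fingers pressed on its left and right sides at the same time (contact force between the fingers and dial_c0 above 1 N and contact force between the fingers and dial_c1 above 1 N).
It fails at once if the yarn cone was moved or lifted by more than 15 mm (distance of cone from where it was at the start of the episode above 0.015 m).
It fails at once if the cop was moved or lifted by more than 15 mm (distance of cop from where it was at the start of the episode above 0.015 m).
It fails at once if the tension meter was moved or lifted by more than 15 mm (distance of meter from where it was at the start of the episode above 0.015 m).
It also fails if it takes over 67 s, if anything falls off the work surface, if the arm or the gripper's body presses on something with over 40 N, if the wrist force passes 120 N, or if a joint passes its speed limit or range.

### The arm

A 7-joint arm with a two-finger parallel gripper is mounted at the origin on the work surface. World frame = base frame: x ahead of the robot, y to its left, z up, the work surface at z = 0. Lengths are in mm, angles in rad, forces in N, time in s.
With the tool pointing down it reaches from about 400 to 875 mm from the base axis. Payload 6.5 kg.
Tool frame: the origin (TCP) lies midway between the tips of the shut fingers; the grasp point (between the pads) lies 19 mm behind it (ctrl.grasp_offset is the distance from the TCP to the grasp point, in mm); z points along the fingers, y is the line along which they close (so a half turn about z gives the same grasp; the last joint's range is limited). The gripper opens to 85 mm and grips with 20 to 120 N. Pads are 22 mm wide; open, the fingers measure 114 mm over their backs; the gripper's body (76 mm by 85 mm) begins 54 mm behind the grasp point. The pads swing forward as they close: fully open they stand 13 mm farther back than shut.
Start: joints at [1.072, 0.536, -0.004, 1.538, 0.003, 1.067, -0.071], TCP at [272.614, -590.061, 231.29] pointing down, gripper open.
Joint ranges: [-2.7, 2.7], [-0.37, 2.16], [-1.27, 1.26], [0.24, 2.4], [-1.31, 4.45], [0.19, 1.91], [-2.76, 2.76]. Speed limits (rad/s): [2.39, 2.39, 3.14, 3.14, 3.14, 3.14, 3.14].

### API

Orientations are given as a 3x3 rotation matrix whose columns are the frame's x, y, z axes.
In Python, from bench import ctrl gives the robot as it stands.
- The arm moves only by the tool step_arm, never from a script. Its argument "rows" is a list that holds one entry, the list of rows, each a list of 4 numbers: the shift along the tool's x, y, z in cm, then the turn about the tool's z in rad. In form: [[[dx, dy, dz, twist], ...]]. A call has exactly 5 rows; each row shifts and turns the commanded pose from where the row before left it, along the tool's axes as they then stand; what a row does not reach is not made up. A row lasts 1/10 s, in which the tool goes at most 50 mm and 8.59 degrees, less where a joint would pass 70% of its speed; a pose out of reach is approached as far as the arm can. A call is refused whole if a number of a shift passes 5 or a number of a turn 0.15, either way. A call with a gripper value outside its range is refused whole. "gripper" is the finger opening in cm, from 0 to 8.54, set as the call begins (left out, the last holds). The fingers move at their own pace and stop on an object; the grip force is fixed at half the most. Time passes only in rows, so rows that do not move let the fingers close, or fill a call up. It gives the time, the measured TCP pose, the force, the opening and the grip force at its end, in the units of the state.
- ctrl.state(): the state, without advancing time (a new reading comes with each control period).
- ctrl.grab_frame(name): name is "scene" or "top"; returns a dict with "image" (384x512x3 uint8, blue, green, red), "K" (3x3 intrinsics, pixels), "R" (3x3) and "t" (3): a world point X has camera coordinates R X + t. Camera axes: x right, y down, z forward; pixel columns grow to the right and rows downward; lengths in mm; the calibration is good to about 2 mm. A picture is of the moment at which its call begins. There is no depth.
- ctrl.close_job(): hands the job in; it is judged then, once.
The state is a dict: "time": time; "joint_positions": joint angles; "joint_vel": joint speeds; "joint_efforts": joint torques, N m; "ee_pos": TCP position; "eef_rot": TCP orientation; "contact_force": force on the tool from outside, world axes, zero at the start; "torque": the same for the moment, N m; "width": finger opening in mm; "grip_force": force on a finger pad.
Only numpy, scipy, OpenCV 4.12 (cv2) and the standard library are available. Lean on these libraries where they do the work, as an engineer would, in place of code of your own. Each camera call takes 0.05 s, during which the arm holds its last target. There are 200 camera calls.

## Working session

There is one attempt and no reset: what is moved stays moved. The work goes in short steps, Python scripts to look and compute and a tool call to move; the robot and the scene stay as the last step left them, time stands still between calls to the robot, and variables do not carry over. Pictures are saved under pics/ and viewed, at most 10 in all, crops included, and the job is handed in when it is done.

Besides the shell and the picture viewer there is one more tool, called after "Request:" in YAML: its name, and indented under it one key for each argument. step_arm: Moves the arm, as the interface text tells. Its arguments: {"type":"object","properties":{"rows":{"type":"array"},"gripper":{"type":"number"}},"required":["rows"]}

```bash
mkdir -p pics; python3 - <<'E'
from bench import ctrl
import cv2,numpy as np
for n in("scene","top"):
    f=ctrl.grab_frame(n);cv2.imwrite(f"pics/{n}0.png",f["image"]);np.savez(f"{n}.npz",**f)
    print(n,f["K"],f["R"],f["t"])
s=ctrl.state();print(s["time"],s["ee_pos"],s["eef_rot"])
a=cv2.imread("pics/scene0.png");b=cv2.imread("pics/top0.png")
E
```

```text
scene [[378.98548358   0.         253.96958663]
 [  0.         378.98548358 186.15243846]
 [  0.           0.           1.        ]] [[-0.20538469  0.97859988 -0.01262526]
 [ 0.75198089  0.14954014 -0.64199882]
 [-0.62637198 -0.14135069 -0.76660167]] [ 125.85037631 -366.75994515 1438.63386832]
top [[346.95297802   0.         261.14620686]
 [  0.         346.95297802 192.38023348]
 [  0.           0.           1.        ]] [[-0.01647018 -0.99986348  0.00132086]
 [-0.9862639   0.01602898 -0.16439766]
 [ 0.16435404 -0.00401037 -0.98639326]] [ 19.63853027 573.22193362 881.75466123]
0.1 [ 272.34639144 -589.56342039  230.48580232] [[ 9.07767869e-01  4.19472093e-01 -8.12060262e-04]
 [ 4.19472851e-01 -9.07766817e-01  1.39050558e-03]
 [-1.53883074e-04 -1.60289352e-03 -9.99998704e-01]]
```

View pics/scene0.png

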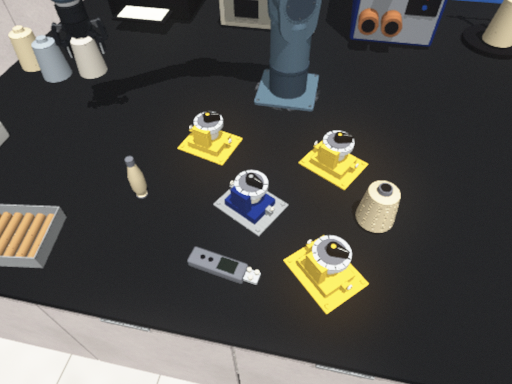

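View pics/top0.png

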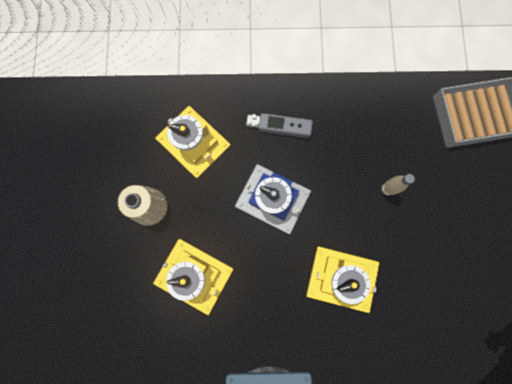

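Four tensioners are in view. In the top image they are blue at (272,194), and yellow at (186,131), (186,282) and (351,285). The blue one on the steel foot fits the description. The cone is at (142,203), the cop at (397,185) and the meter at (280,124). Next I'll check a close crop of the blue one.

```bash
cat > h.py <<'E'
import numpy as np,cv2
def ray(f,uv,z):
    R,t,K=f["R"],f["t"],f["K"]; c=-R.T@t; d=R.T@np.linalg.inv(K)@np.array([*uv,1.]); return c+d*(z-c[2])/d[2]
def proj(f,X): p=f["K"]@(f["R"]@np.array(X,float)+f["t"]); return p[:2]/p[2]
E
python3 - <<'E'
from h import *
t=dict(np.load("top.npz"));s=dict(np.load("scene.npz"))
a=cv2.resize(t["image"][154:244,227:317],None,fx=6,fy=6,interpolation=cv2.INTER_CUBIC)
b=cv2.resize(s["image"][160:240,210:295],None,fx=3,fy=3,interpolation=cv2.INTER_CUBIC)
o=np.zeros((540,800,3),np.uint8);o[:,:540]=a;o[:240,540:795]=b[:, :255];cv2.imwrite("pics/crop.png",o)
for n,uv,z in(("dial",(272,194),122),("cone",(142,203),60),("cop",(397,185),75),("meter",(280,124),30),("y1",(186,131),110),("y2",(186,282),110),("y3",(351,285),110)):print(n,ray(t,uv,z).round())
E
```

```text
dial [557. -16. 122.]
cone [548. 324.  60.]
cop [ 583. -344.   75.]
meter [771. -46.  30.]
y1 [726. 201. 110.]
y2 [349. 194. 110.]
y3 [ 335. -200.  110.]
```

View pics/crop.png

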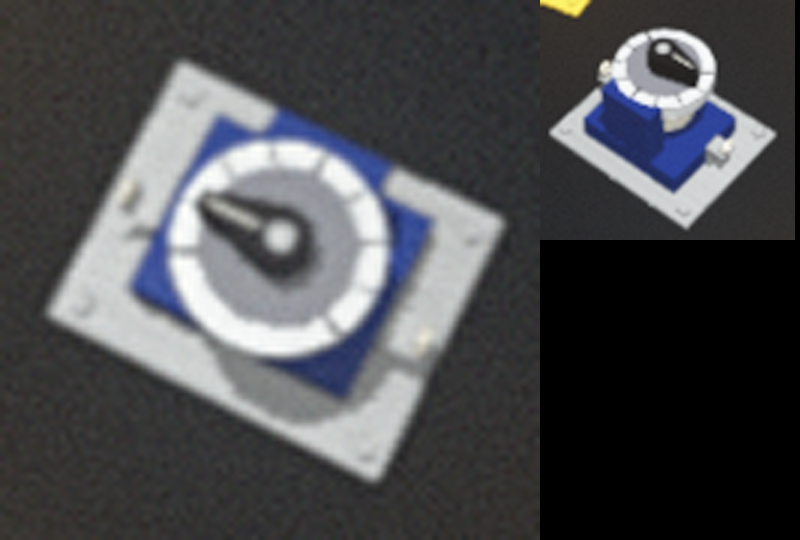

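The crop confirms the choice: a blue C-frame on a steel foot, with the hub cap at about (274,193) and the pointer running up-left to about (261,187) in the top image. The unmarked scale gap is at the lower left. Next I'll measure the axis and the angles.

```bash
python3 - <<'E'
from h import *
t=dict(np.load("top.npz"));s=dict(np.load("scene.npz"))
def px(u,v): return (227+(u+.5)/6-.5,154+(v+.5)/6-.5)
# foot corners (plate thickness ~8)
C=[ray(t,px(*c),8) for c in((180,60),(505,215),(380,480),(48,312))]
e=[C[1]-C[0],C[2]-C[3],C[2]-C[1],C[3]-C[0]]
print("foot centre",np.mean(C,0).round(1),[np.linalg.norm(v).round(1) for v in e],[np.degrees(np.arctan2(v[1],v[0])).round(1) for v in e])
for f,n,(u0,v0,u1,v1) in((t,"top",(250,172,296,218)),(s,"scene",(232,168,272,200))):
    g=f["image"].astype(int);m=np.zeros(g.shape[:2],np.uint8)
    m[v0:v1,u0:u1]=(g.min(2)>195)[v0:v1,u0:u1]
    k=cv2.connectedComponentsWithStats(m,connectivity=8);i=1+np.argmax(k[2][1:,4])
    p=np.argwhere(k[1]==i)[:,::-1].astype(np.float32)
    P=np.array([ray(f,q,98)[:2] for q in p],np.float32)
    h=cv2.convexHull(P);c,r=cv2.minEnclosingCircle(h);el=cv2.fitEllipse(h);print(n,"ring",c,r,el)
    b=np.zeros_like(m);b[v0:v1,u0:u1]=(g.max(2)<75)[v0:v1,u0:u1]
    X=np.array([ray(f,(u,v),122)[:2] for v,u in np.argwhere(b)])
    d=np.linalg.norm(X-np.array(c),axis=1);X=X[d<40];d=d[d<40]
    q=X[d>24].mean(0)-np.array(c);print(" pointer yaw",np.degrees(np.arctan2(q[1],q[0])),q,len(X))
print("cap",ray(t,px(283,235),122.5),ray(s,(210+(662-540)/3,160+47/3),122.5))
print("tip",ray(t,px(203,200),122.5),ray(s,(210+(697-540)/3,160+72/3),122.5))
E
```

```text
foot centre [564.4 -22.4   8. ] [np.float64(168.9), np.float64(171.0), np.float64(136.7), np.float64(134.4)] [np.float64(-117.0), np.float64(-117.8), np.float64(153.0), np.float64(152.2)]
top ring (558.8370361328125, -19.122678756713867) 45.41855239868164 ((558.6759643554688, -18.889299392700195), (89.03646850585938, 89.6549072265625), 1.4580528736114502)
 pointer yaw 75.46920925885637 [ 7.03696052 27.1497094 ] 74
scene ring (566.0989379882812, -21.02419662475586) 47.71144104003906 ((563.866455078125, -20.44130516052246), (81.34176635742188, 95.68495178222656), 166.18190002441406)
 pointer yaw 160.1514290042493 [-5.53372241  1.99756338] 172
cap [559.53291757 -20.40378825 122.5       ] [559.30737125 -18.51593761 122.5       ]
tip [574.63998347  12.13605089 122.5       ] [581.52460998  17.08262763 122.5       ]
```

Click 1 fits: axis near (559.5, -19.5), tensioner x yaw -27.4°, pointer yaw about 62.6°. The target is yaw -57.4°. Now I'll move above the approach point with the fingers shut.

Request:
step_arm:
  rows:
    - [[2.56,-2.22,0,0],[2.56,-2.22,0,0],[2.56,-2.22,0,0],[2.56,-2.22,0,0],[2.56,-2.22,0,0]]
  gripper: 0

```text
time: 0.6
ee_pos: [342.4, -434.1, 231.0]
eef_rot: [[0.908, 0.419, -0.0], [0.419, -0.908, 0.001], [-0.0, -0.001, -1.0]]
contact_force: [0.6, -0.5, -0.5]
width: 12.4
grip_force: 0.0
```

Request:
step_arm:
  rows:
    - [[2.56,-2.22,0,0],[2.56,-2.22,0,0],[2.56,-2.22,0,0],[2.56,-2.22,0,0],[2.56,-2.22,0,0]]

```text
time: 1.1
ee_pos: [412.0, -279.8, 231.1]
eef_rot: [[0.908, 0.419, -0.0], [0.419, -0.908, 0.0], [-0.0, -0.0, -1.0]]
contact_force: [-0.2, -0.0, -0.9]
width: 0.3
grip_force: 0.0
```

Request:
step_arm:
  rows:
    - [[2.56,-2.22,0,0],[2.56,-2.22,0,0],[2.56,-2.22,0,0],[2.56,-2.22,0,0],[2.56,-2.22,0,0]]

```text
time: 1.6
ee_pos: [481.7, -125.4, 231.1]
eef_rot: [[0.908, 0.419, -0.0], [0.419, -0.908, 0.0], [-0.0, -0.0, -1.0]]
contact_force: [-0.1, 0.2, 0.3]
width: -0.1
grip_force: 0.0
```

Request:
step_arm:
  rows:
    - [[2.56,-2.22,0,0],[2.56,-2.22,0,0],[2.56,-2.22,0,0],[2.56,-2.22,0,0],[2.56,-2.22,0,0]]

```text
time: 2.1
ee_pos: [551.3, 28.9, 231.0]
eef_rot: [[0.908, 0.419, -0.001], [0.419, -0.908, -0.0], [-0.001, -0.0, -1.0]]
contact_force: [1.0, -0.3, 0.7]
width: 0.0
grip_force: 0.0
```

Request:
step_arm:
  rows:
    - [[0,0,0,-0.14],[0,0,0,-0.14],[0,0,0,-0.14],[0,0,0,-0.14],[0,0,0,-0.14]]

```text
time: 2.6
ee_pos: [550.8, 27.7, 230.9]
eef_rot: [[0.419, 0.908, -0.001], [0.908, -0.419, -0.0], [-0.001, -0.001, -1.0]]
contact_force: [0.3, -0.4, 0.6]
width: -0.1
grip_force: 0.0
```

Request:
step_arm:
  rows:
    - [[0,0,0,-0.14],[0,0,0,-0.14],[0,0,0,-0.14],[0,0,0,-0.14],[0,0,0,-0.14]]

```text
time: 3.1
ee_pos: [550.8, 27.6, 230.9]
eef_rot: [[-0.264, 0.964, -0.001], [0.964, 0.264, -0.0], [0.0, -0.001, -1.0]]
contact_force: [-0.2, -0.6, -0.5]
width: 0.2
grip_force: 0.0
```

Request:
step_arm:
  rows:
    - [[0,0,0,-0.14],[0,0,0,-0.14],[0,0,0,-0.14],[0,0,0,-0.14],[0,0,0,-0.14]]

```text
time: 3.6
ee_pos: [550.8, 27.5, 230.9]
eef_rot: [[-0.824, 0.567, -0.001], [0.567, 0.824, -0.0], [0.001, -0.001, -1.0]]
contact_force: [0.2, 0.1, 0.5]
width: 0.1
grip_force: 0.0
```

Request:
step_arm:
  rows:
    - [[0,0,0,-0.13],[0,0,0,0],[0,0,0,0],[0,0,0,0],[0,0,0,0]]

```text
time: 4.1
ee_pos: [551.1, 27.8, 231.3]
eef_rot: [[-0.887, 0.462, -0.0], [0.462, 0.887, -0.0], [-0.0, -0.0, -1.0]]
contact_force: [0.3, 0.5, -0.0]
width: -0.2
grip_force: 0.0
```

Request:
step_arm:
  rows:
    - [[0,0,2.0,0],[0,0,2.0,0],[0,0,2.0,0],[0,0,2.0,0],[0,0,1.5,0]]

```text
time: 4.6
ee_pos: [550.8, 27.7, 135.1]
eef_rot: [[-0.887, 0.461, -0.001], [0.461, 0.887, -0.0], [0.001, -0.001, -1.0]]
contact_force: [0.6, 1.1, 0.1]
width: -0.1
grip_force: 0.0
```

```bash
cat > look.py <<'E'
import sys;from h import *
from bench import ctrl
n=sys.argv[1];o=np.zeros((520,800,3),np.uint8)
f=ctrl.grab_frame("top");g=f["image"].copy();o[:,:400]=cv2.resize(g[141:245,234:314],(400,520),interpolation=cv2.INTER_CUBIC)
f=ctrl.grab_frame("scene");o[:,400:]=cv2.resize(f["image"][128:232,213:293],(400,520),interpolation=cv2.INTER_CUBIC)
cv2.imwrite(f"pics/{n}.png",o);s=ctrl.state();print(s["ee_pos"],s["joint_positions"][6])
E
python3 look.py a1
```

```text
[549.80244265  27.52810431 134.48277385] 0.5591027560305729
```

View pics/a1.png

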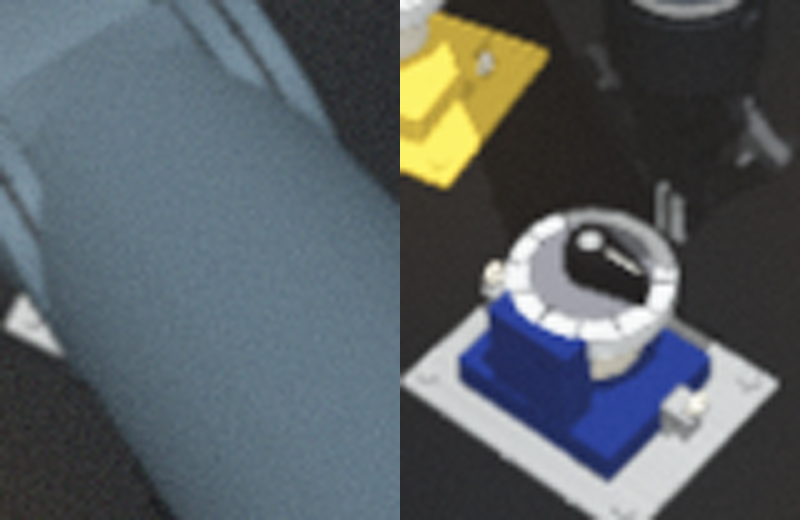

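The scene view (right half) shows the fingertips at crop (672,240), clear on the counter-clockwise side of the pointer, which is still in its start click. The arm blocks the top view. Next I descend and approach the pointer's side.

Request:
step_arm:
  rows:
    - [[0,0,1.0,0],[0,0,1.0,0],[0,0,0.7,0],[0,0,0,0],[0,0,0,0]]

```text
time: 5.2
ee_pos: [551.2, 27.8, 109.3]
eef_rot: [[-0.888, 0.461, -0.0], [0.461, 0.888, 0.0], [0.0, 0.0, -1.0]]
contact_force: [1.0, 1.1, 0.1]
width: -0.2
grip_force: 0.0
```

Request:
step_arm:
  rows:
    - [[-0.4,0,0,0],[-0.3,0,0,0],[-0.2,0,0,0],[0,0,0,0],[0,0,0,0]]

```text
time: 5.7
ee_pos: [559.2, 23.6, 109.3]
eef_rot: [[-0.888, 0.461, -0.0], [0.461, 0.888, 0.0], [0.0, 0.0, -1.0]]
contact_force: [-0.4, 0.7, 0.4]
width: 0.1
grip_force: 0.0
```

Request:
step_arm:
  rows:
    - [[-0.1,0,0,0],[-0.1,0,0,0],[-0.1,0,0,0],[0,0,0,0],[0,0,0,0]]

```text
time: 6.2
ee_pos: [561.7, 22.3, 109.2]
eef_rot: [[-0.888, 0.461, -0.0], [0.461, 0.888, 0.0], [0.0, -0.0, -1.0]]
contact_force: [-0.2, 0.5, 0.3]
width: 0.1
grip_force: 0.3
```

Request:
step_arm:
  rows:
    - [[-0.39,0.16,0,0.1],[-0.39,0.16,0,0.1],[0,0,0,0],[0,0,0,0],[0,0,0,0]]

```text
time: 6.7
ee_pos: [566.1, 23.2, 108.5]
eef_rot: [[-0.779, 0.626, -0.008], [0.626, 0.78, 0.001], [0.007, -0.004, -1.0]]
contact_force: [-10.8, 4.5, 5.0]
width: -0.2
grip_force: 5.3
```

Request:
step_arm:
  rows:
    - [[-0.39,0.16,0,0.1],[-0.39,0.16,0,0.1],[0,0,0,0],[0,0,0,0],[0,0,0,0]]

```text
time: 7.2
ee_pos: [570.7, 23.5, 108.0]
eef_rot: [[-0.641, 0.767, -0.014], [0.767, 0.641, 0.004], [0.012, -0.008, -1.0]]
contact_force: [-18.6, 10.5, 10.3]
width: 0.0
grip_force: 10.1
```

```bash
python3 look.py a2; python3 -c "
from bench import ctrl;s=ctrl.state();print(s['contact_force'],s['torque'],s['joint_positions'])"
```

```text
[570.74604263  23.46729226 108.02279608] 0.2233072096630139
[-18.52673159  10.34439103  10.46006965] [ 2.22735476  4.06162177 -0.15152269] [ 0.2922334   0.64089228 -0.55523583  1.80335819  0.43070883  0.83463107
  0.22330721]
```

View pics/a2.png

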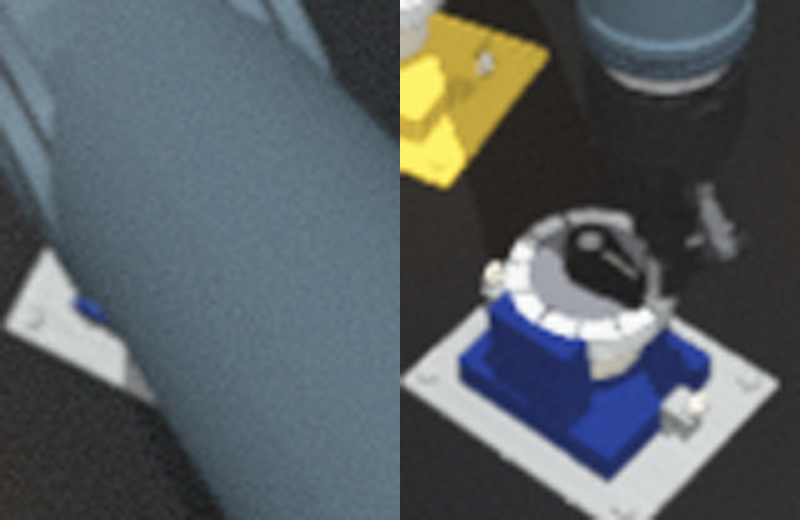

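```bash
python3 - <<'E'
from h import *
s=dict(np.load("scene.npz"))
a=np.array([559.5,-19.5,0]);T=np.array([570.7,23.5,108.])
X=np.array([-.641,.767,0]);Y=np.array([.767,.641,0])
q=lambda P:((proj(s,P)-[213,128])*5+[400,0]).round()
print("tcp",q(T))
for i in(-1,1):
  for j in(-1,1):print(i,j,q(T+i*11*X+j*14.5*Y),(T+i*11*X+j*14.5*Y-a).round(1))
for y in(62.6,50,40):
  d=np.array([np.cos(np.radians(y)),np.sin(np.radians(y)),0]);print(y,"hub,tip",q(a+[0,0,122.5]),q(a+38*d+[0,0,122.5]),q(a+46*d+[0,0,98]))
im=cv2.imread("pics/a2.png")[160:360,500:760];jm=cv2.imread("pics/a1.png")[160:360,500:760]
f=lambda m:cv2.convertScaleAbs(cv2.resize(m,(400,308)),alpha=2.2,beta=10)
cv2.imwrite("pics/cmp.png",np.hstack([f(jm),f(im)]))
E
```

```text
tcp [662. 284.]
-1 -1 [631. 273.] [  7.1  25.3 108. ]
-1 1 [658. 311.] [ 29.4  43.9 108. ]
1 -1 [667. 258.] [ -7.   42.1 108. ]
1 1 [694. 295.] [ 15.3  60.7 108. ]
62.6 hub,tip [586. 238.] [643. 273.] [655. 310.]
50 hub,tip [586. 238.] [632. 281.] [641. 321.]
40 hub,tip [586. 238.] [621. 287.] [628. 327.]
```

View pics/cmp.png

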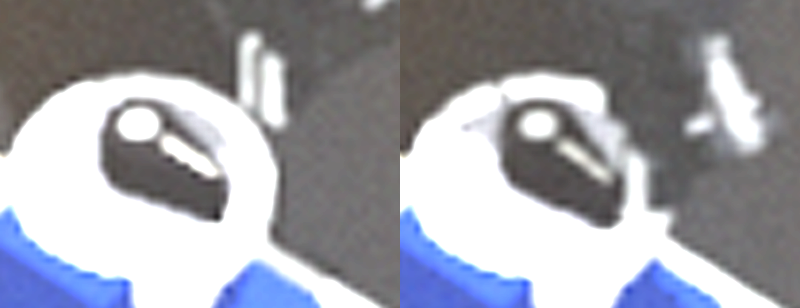

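```bash
python3 - <<'E'
from h import *
s=dict(np.load("scene.npz"))
T=np.array([549.8,27.5,134.5]);X=np.array([-.887,.461,0]);Y=np.array([.461,.887,0])
q=lambda P:((proj(s,P)-[213,128])*5+[400,0]).round()
print("tcp",q(T))
for i in(-1,1):
  for j in(-1,0,1):print(i,j,q(T+i*11*X+j*14.5*Y),q(T+i*11*X+j*14.5*Y-[0,0,10]),q(T+i*11*X+j*14.5*Y+[0,0,20]))
E
```

```text
tcp [678. 223.]
-1 -1 [643. 222.] [643. 235.] [643. 196.]
-1 0 [665. 235.] [665. 248.] [665. 209.]
-1 1 [687. 248.] [687. 261.] [688. 222.]
1 -1 [669. 198.] [669. 210.] [670. 171.]
1 0 [691. 210.] [691. 223.] [692. 184.]
1 1 [713. 223.] [712. 236.] [714. 197.]
```

The dial has turned only about 8° and the finger is sliding out towards the tip (contact near cmp (625,165)). The force is higher than the click should need. I'll wait a moment, then push inward to see how it responds.

Request:
step_arm:
  rows:
    - [[0,0,0,0],[0,0,0,0],[0,0,0,0],[0,0,0,0],[0,0,0,0]]

```text
time: 7.8
ee_pos: [570.8, 23.5, 108.0]
eef_rot: [[-0.641, 0.767, -0.014], [0.767, 0.641, 0.004], [0.012, -0.008, -1.0]]
contact_force: [-18.7, 9.4, 10.0]
width: 0.0
grip_force: 10.1
```

Request:
step_arm:
  rows:
    - [[-0.3,0,0,0],[0,0,0,0],[-0.3,0,0,0],[0,0,0,0],[0,0,0,0]]

```text
time: 8.3
ee_pos: [572.4, 22.5, 107.8]
eef_rot: [[-0.643, 0.766, -0.018], [0.766, 0.643, 0.008], [0.017, -0.009, -1.0]]
contact_force: [-24.7, 17.8, 13.7]
width: 0.0
grip_force: 14.5
```

Still blocked at about 33 N, so I'm backing off rather than forcing it. I'll look again before re-approaching.

Request:
step_arm:
  rows:
    - [[0.5,0,0,0],[0.5,0,0,0],[0.6,0,0,0],[0.6,0,0,0],[0,0,0,0]]

```text
time: 8.8
ee_pos: [568.0, 31.2, 109.6]
eef_rot: [[-0.639, 0.769, 0.001], [0.769, 0.639, 0.0], [-0.0, 0.001, -1.0]]
contact_force: [-0.1, -0.6, 0.2]
width: -0.1
grip_force: 0.0
```

```bash
python3 look.py a3; python3 - <<'E'
import cv2,numpy as np
f=lambda n:cv2.convertScaleAbs(cv2.resize(cv2.imread(f"pics/{n}.png")[180:340,500:720],(400,291),interpolation=cv2.INTER_CUBIC),alpha=1.8,beta=30)
cv2.imwrite("pics/cmp2.png",np.vstack([np.hstack([f("a1"),f("a2")]),np.hstack([f("a3"),f("a3")])]))
E
```

```text
[568.43429397  30.26770177 109.53482475] 0.19693433193735735
```

View pics/cmp2.png

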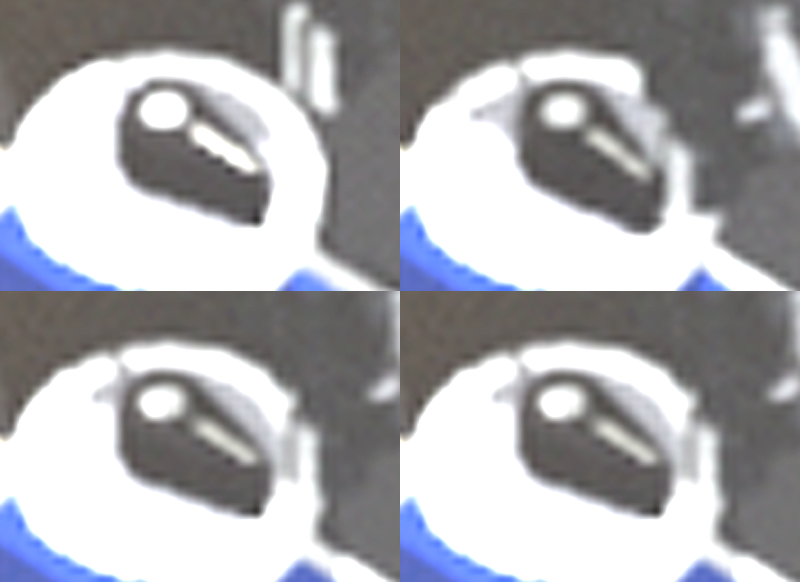

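The picture shows the pointer fell back to its start click (bottom panels match the first). I'll re-approach nearer the hub, 3 mm higher, with the finger face aligned to the taper.

Request:
step_arm:
  rows:
    - [[0.3,0,-0.35,-0.11],[0,-0.6,0,0],[0,-0.7,0,0],[0,-0.6,0,0],[0,0,0,0]]

```text
time: 9.4
ee_pos: [552.0, 17.6, 112.5]
eef_rot: [[-0.717, 0.697, -0.001], [0.697, 0.717, -0.001], [-0.0, -0.001, -1.0]]
contact_force: [0.7, 0.4, 0.2]
width: 0.2
grip_force: 0.0
```

Request:
step_arm:
  rows:
    - [[-0.3,0,0,0],[-0.2,0,0,0],[-0.2,0,0,0],[0,0,0,0],[0,0,0,0]]

```text
time: 9.9
ee_pos: [557.3, 15.3, 112.7]
eef_rot: [[-0.719, 0.695, -0.001], [0.695, 0.719, 0.001], [0.001, 0.0, -1.0]]
contact_force: [-3.3, 4.2, 3.2]
width: 0.3
grip_force: 2.3
```

Request:
step_arm:
  rows:
    - [[-0.25,0.24,0,0.1],[0,0,0,0],[0,0,0,0],[0,0,0,0],[0,0,0,0]]

```text
time: 10.4
ee_pos: [559.0, 16.3, 112.4]
eef_rot: [[-0.647, 0.762, -0.004], [0.762, 0.647, 0.001], [0.004, -0.002, -1.0]]
contact_force: [-8.1, 5.0, 5.5]
width: -0.0
grip_force: 4.7
```

```bash
python3 -c "
from bench import ctrl;s=ctrl.state();print(s['ee_pos'],s['contact_force'],s['torque'])"
```

```text
[558.95106531  16.27970183 112.37633454] [-8.12768088  5.00783374  5.49957721] [1.17001792 1.70517916 0.03578884]
```

Request:
step_arm:
  rows:
    - [[-0.25,0.24,0,0.1],[0,0,0,0],[0,0,0,0],[0,0,0,0],[0,0,0,0]]

```text
time: 10.9
ee_pos: [560.7, 17.3, 112.0]
eef_rot: [[-0.569, 0.823, -0.008], [0.823, 0.569, 0.002], [0.006, -0.005, -1.0]]
contact_force: [-11.8, 8.1, 7.2]
width: -0.0
grip_force: 7.1
```

Request:
step_arm:
  rows:
    - [[-0.25,0.24,0,0.1],[0,0,0,0],[0,0,0,0],[0,0,0,0],[0,0,0,0]]

```text
time: 11.4
ee_pos: [562.4, 17.8, 111.8]
eef_rot: [[-0.485, 0.875, -0.011], [0.875, 0.485, 0.003], [0.008, -0.008, -1.0]]
contact_force: [-16.5, 11.2, 9.7]
width: 0.2
grip_force: 9.4
```

```bash
python3 -c "
from bench import ctrl;s=ctrl.state();print(s['ee_pos'],s['contact_force'],s['torque'])"
```

```text
[562.41554935  17.84982699 111.75067136] [-16.47860565  11.23722465   9.68420208] [ 2.28182473  3.45757095 -0.00537129]
```

```bash
cat > ang.py <<'E'
from h import *
import sys
def ang(img,f):
    # template: compare rendered pointer outline (z=122.5) with dark pixels in scene image
    a=np.array([559.5,-19.5,122.5]);g=cv2.cvtColor(img,cv2.COLOR_BGR2GRAY).astype(float)
    big=cv2.resize(g[165:205,230:275],None,fx=8,fy=8,interpolation=cv2.INTER_CUBIC)
    best=[]
    for y in np.arange(-75,80,1.):
        c,s_=np.cos(np.radians(y)),np.sin(np.radians(y))
        R=lambda r,t:a+[r*c-t*s_,r*s_+t*c,0]
        L=[proj(f,R(r,0)) for r in np.linspace(13,32,20)]
        S=[proj(f,R(r,k*4.2)) for r in np.linspace(14,30,15) for k in(-1,1)]
        v=lambda P:np.mean([big[int(np.clip((p[1]-165)*8+4,0,319)),int(np.clip((p[0]-230)*8+4,0,359))] for p in P])
        best.append((v(L)-v(S)-.5*v(S),y))
    best.sort(reverse=True);return best[:4]
if __name__=="__main__":
    s=dict(np.load("scene.npz"));print("start",ang(s["image"],s))
    from bench import ctrl
    f=ctrl.grab_frame("scene");print("now",ang(f["image"],f))
    st=ctrl.state();print(st["ee_pos"],st["contact_force"],st["torque"])
E
python3 ang.py; python3 - <<'E'
from h import *;from ang import ang
s=dict(np.load("scene.npz"))
for n in("a1","a2","a3"):
    im=s["image"].copy();im[128:232,213:293]=cv2.resize(cv2.imread(f"pics/{n}.png")[:,400:],(80,104),interpolation=cv2.INTER_AREA);print(n,ang(im,s)[:2])
E
```

```text
start [(np.float64(74.37024471350014), np.float64(62.0)), (np.float64(72.51765052638946), np.float64(61.0)), (np.float64(69.71089692916723), np.float64(63.0)), (np.float64(61.96975419726225), np.float64(60.0))]
now [(np.float64(54.51805681232363), np.float64(57.0)), (np.float64(51.42685088757426), np.float64(56.0)), (np.float64(50.41570333950223), np.float64(58.0)), (np.float64(44.559758693538605), np.float64(55.0))]
[562.45127361  17.81712119 111.77976341] [-16.49053699  11.50465238  10.39792414] [ 2.2741856  3.4730289 -0.0173481]
a1 [(np.float64(58.21013100389393), np.float64(62.0)), (np.float64(56.545404674485326), np.float64(61.0))]
a2 [(np.float64(25.683625063300138), np.float64(56.0)), (np.float64(24.68506996538491), np.float64(57.0))]
a3 [(np.float64(23.761033138073984), np.float64(61.0)), (np.float64(23.0790931949392), np.float64(62.0))]
```

Request:
step_arm:
  rows:
    - [[0.8,-0.3,0,0],[0.8,-0.3,-0.6,-0.15],[0,0,0,-0.15],[0,0,0,0],[0,0,0,0]]

```text
time: 11.95
ee_pos: [555.6, 23.7, 118.7]
eef_rot: [[-0.715, 0.699, 0.001], [0.699, 0.715, -0.0], [-0.001, 0.0, -1.0]]
contact_force: [-0.3, -0.9, -0.6]
width: -0.0
grip_force: 0.0
```

```bash
cat > tool.py <<'E'
from bench import ctrl;import numpy as np
s=ctrl.state();u=np.array([np.cos(np.radians(62.)),np.sin(np.radians(62.))]);v=np.array([-u[1],u[0]])
R=s["eef_rot"][:2,:2];p=s["ee_pos"][:2]-[559.5,-19.5]
print("rad,tang",p@u,p@v,"z",s["ee_pos"][2],"yawx",np.degrees(np.arctan2(R[1,0],R[0,0])),"j7",s["joint_positions"])
tgt=30*u+20*v
print("delta tool mm",R.T@(tgt-p))
E
python3 tool.py;python3 ang.py|grep now
```

```text
rad,tang 36.336046397180795 23.732734943519564 z 118.72292726801484 yawx 135.67590945001467 j7 [ 0.31884615  0.60330458 -0.58862007  1.8489719   0.44470869  0.82279332
  0.30015578]
delta tool mm [-5.36313102 -5.03146256]
now [(np.float64(77.81948260422796), np.float64(62.0)), (np.float64(74.8182933125645), np.float64(61.0)), (np.float64(74.77201725039633), np.float64(63.0)), (np.float64(64.30103493276984), np.float64(64.0))]
```

Request:
step_arm:
  rows:
    - [[0,-0.5,0,0],[-0.5,0,0,0],[-0.3,0,0,0],[0,0,0,0],[0,0,0,0]]

```text
time: 12.5
ee_pos: [557.5, 15.2, 118.7]
eef_rot: [[-0.719, 0.695, 0.0], [0.695, 0.719, -0.0], [-0.0, 0.0, -1.0]]
contact_force: [-0.4, 0.3, 0.2]
width: 0.2
grip_force: 0.1
```

Request:
step_arm:
  rows:
    - [[-0.3,0,0,0],[0,0,0,0],[-0.3,0,0,0],[0,0,0,0],[0,0,0,0]]

```text
time: 13.0
ee_pos: [558.8, 14.6, 118.5]
eef_rot: [[-0.721, 0.693, -0.005], [0.693, 0.721, 0.003], [0.006, -0.001, -1.0]]
contact_force: [-9.5, 8.1, 5.3]
width: -0.2
grip_force: 6.5
```

```bash
python3 tool.py;python3 ang.py|tail -2
```

```text
rad,tang 29.785165832983648 16.63087281036091 z 118.47531070970204 yawx 136.10334484927304 j7 [ 0.33756376  0.61153712 -0.59104731  1.8363474   0.44124024  0.83332444
  0.33067729]
delta tool mm [ 3.29906483 -0.71616571]
now [(np.float64(77.53040472976863), np.float64(60.0)), (np.float64(76.23033591806887), np.float64(61.0)), (np.float64(71.66601111497728), np.float64(59.0)), (np.float64(67.24558436088263), np.float64(62.0))]
[558.792439    14.62628759 118.4971384 ] [-9.57233393  7.51839071  5.30388999] [ 1.64919782  2.02138297 -0.03848115]
```

The resistance is the same 6 mm higher, so it is the knob itself that resists. The elastic deflection grows with load: 2° at 12 N, 5° at 20 N. I'll set the finger at mid-height with a longer lever and push more firmly in small increments, tracking the angle.

Request:
step_arm:
  rows:
    - [[0.8,0.4,0,0],[0,0,0.7,0],[-0.7,0.1,0,0],[-0.5,0,0,0],[-0.4,0,0,0]]

```text
time: 13.55
ee_pos: [563.6, 17.6, 110.4]
eef_rot: [[-0.722, 0.691, -0.015], [0.691, 0.722, 0.009], [0.017, -0.004, -1.0]]
contact_force: [-25.8, 23.3, 14.3]
width: 0.1
grip_force: 17.6
```

Request:
step_arm:
  rows:
    - [[-0.4,0,0,0],[-0.3,0.05,0,0.05],[0,0,0,0],[0,0,0,0],[0,0,0,0]]

```text
time: 14.05
ee_pos: [566.0, 17.1, 110.2]
eef_rot: [[-0.689, 0.724, -0.019], [0.724, 0.689, 0.012], [0.022, -0.006, -1.0]]
contact_force: [-29.5, 27.0, 17.3]
width: -0.0
grip_force: 19.9
```

```bash
python3 tool.py;python3 ang.py|tail -2
```

```text
rad,tang 35.35245020087635 11.44392734144295 z 110.24572395660742 yawx 133.58411412724232 j7 [ 0.32515022  0.63883066 -0.57807188  1.80973716  0.43122564  0.84139927
  0.30012805]
delta tool mm [ 6.42543871 -7.78036977]
now [(np.float64(49.69358406532555), np.float64(53.0)), (np.float64(48.15871643535794), np.float64(54.0)), (np.float64(44.577487183734775), np.float64(52.0)), (np.float64(41.862547686882316), np.float64(55.0))]
[566.0153141   17.07944183 110.26083484] [-30.63683068  26.86904524  17.42140425] [ 5.68889426  6.4030492  -0.2429443 ]
```

```bash
python3 -c "
from bench import ctrl;s=ctrl.state();print(s['joint_efforts'],s['joint_vel'],s['contact_force'],s['torque'],s['grip_force'])"
```

```text
[ 15.50276041 -52.73128152   9.33295995 -33.2211256    9.13314253
  -4.82609913   0.18249328] [ 0.00052907  0.0010041  -0.00111127 -0.00048657 -0.00079411  0.00051118
 -0.00100198] [-30.63683068  26.86904524  17.42140425] [ 5.68889426  6.4030492  -0.2429443 ] 19.878026446313015
```

Request:
step_arm:
  rows:
    - [[-0.4,0.05,0,0.05],[0,0,0,0],[0,0,0,0],[0,0,0,0],[0,0,0,0]]

```text
time: 14.6
ee_pos: [574.7, 10.7, 110.3]
eef_rot: [[-0.65, 0.76, -0.009], [0.76, 0.65, 0.01], [0.013, -0.0, -1.0]]
contact_force: [-12.0, 19.4, 1.1]
width: -0.2
grip_force: 11.1
```

```bash
python3 ang.py|tail -2|cut -c1-120
```

```text
now [(np.float64(66.81155816856773), np.float64(29.0)), (np.float64(62.87989319395273), np.float64(28.0)), (np.float64(6
[574.74100845  10.76486659 110.2531955 ] [-12.20432215  20.27071711   0.96896207] [ 4.31346702  2.62199545 -0.20202995]
```

Request:
step_arm:
  rows:
    - [[-0.4,0.05,0,0.05],[0,0,0,0],[0,0,0,0],[0,0,0,0],[0,0,0,0]]

```text
time: 15.15
ee_pos: [576.1, 10.1, 110.1]
eef_rot: [[-0.612, 0.79, -0.012], [0.79, 0.612, 0.012], [0.017, -0.002, -1.0]]
contact_force: [-16.9, 24.2, 4.3]
width: -0.5
grip_force: 13.4
```

```bash
python3 ang.py|tail -2|cut -c1-120
```

```text
now [(np.float64(50.50772863142193), np.float64(27.0)), (np.float64(48.394261583127076), np.float64(28.0)), (np.float64(
[576.09914859  10.13050608 110.07780688] [-16.36356497  23.2484446    4.44510764] [ 5.18739903  3.59578603 -0.19271437]
```

One click is done: the pointer is now near 28°, against the 32° click. The detent is simply stiffer than stated. Three more to go, turning the tool along with the pointer.

Request:
step_arm:
  rows:
    - [[-0.1,0.1,0,0.1],[-0.1,0.1,0,0.1],[-0.1,0.1,0,0.1],[0,0,0,0],[0,0,0,0]]

```text
time: 15.7
ee_pos: [579.9, 10.0, 110.0]
eef_rot: [[-0.352, 0.936, -0.013], [0.936, 0.352, 0.012], [0.016, -0.007, -1.0]]
contact_force: [-17.1, 25.8, 4.2]
width: -0.1
grip_force: 14.1
```

```bash
sed -i 's/^s=ctrl.state.*/import sys;s=ctrl.state();A=np.radians(float(sys.argv[1]));u=np.array([np.cos(A),np.sin(A)]);v=np.array([-u[1],u[0]])/' tool.py; python3 ang.py|tail -2|cut -c1-120; python3 tool.py 27
```

```text
now [(np.float64(48.691042785905296), np.float64(27.0)), (np.float64(46.29667229391635), np.float64(26.0)), (np.float64(
[579.94839426  10.02550479 110.05114365] [-17.67622854  25.21643274   5.08853395] [ 5.44059205  3.79960869 -0.27914531]
rad,tang 31.623951369271467 17.024040673374486 z 110.05114364980199 yawx 110.59850103490743 j7 [ 0.26402331  0.63174895 -0.47840802  1.78341565  0.35916835  0.82616276
 -0.02488151]
delta tool mm [ 2.77598814 -1.94524938]
```

Request:
step_arm:
  rows:
    - [[-0.4,0.1,0,0.05],[0,0,0,0],[-0.3,0,0,0],[0,0,0,0],[0,0,0,0]]

```text
time: 16.25
ee_pos: [581.4, 8.7, 109.9]
eef_rot: [[-0.307, 0.951, -0.016], [0.951, 0.308, 0.018], [0.022, -0.009, -1.0]]
contact_force: [-22.3, 35.0, 8.1]
width: -0.3
grip_force: 18.7
```

```bash
python3 ang.py|tail -2|cut -c1-120; python3 tool.py 25
```

```text
now [(np.float64(55.60787054784595), np.float64(24.0)), (np.float64(52.78115720823406), np.float64(25.0)), (np.float64(5
[581.46922046   8.67074761 109.92828076] [-21.72107478  34.94346632   7.89343683] [ 7.46803045  4.75812903 -0.40218133]
rad,tang 31.81634796893327 16.246774160430498 z 109.92828076477234 yawx 107.90685819458776 j7 [ 0.2631123   0.63387993 -0.47039359  1.77714947  0.34544474  0.82840057
 -0.05526466]
delta tool mm [ 3.4993908  -2.26510004]
```

Request:
step_arm:
  rows:
    - [[-0.1,0.3,0,0],[-0.1,0.3,0,0],[-0.2,0,0,0],[0,0,0,0],[0,0,0,0]]

```text
time: 16.8
ee_pos: [595.7, -2.9, 111.2]
eef_rot: [[-0.301, 0.953, -0.002], [0.953, 0.302, 0.009], [0.009, 0.001, -1.0]]
contact_force: [-4.3, 16.2, -0.5]
width: 0.3
grip_force: 7.0
```

```bash
python3 ang.py|tail -2|cut -c1-120; python3 tool.py 23
```

```text
now [(np.float64(-10.214411691576242), np.float64(1.0)), (np.float64(-10.873594230785965), np.float64(2.0)), (np.float64
[595.65392467  -2.92611619 111.19253444] [-4.46350162 16.06477289  0.05314467] [ 3.42172713  0.84260537 -0.09309228]
rad,tang 39.75579545289726 1.1298767068074707 z 111.19253443558263 yawx 107.54604241598643 j7 [ 0.26686798  0.6433701  -0.45908491  1.75111988  0.35572517  0.83195879
 -0.04894191]
delta tool mm [ 17.85677301 -11.50526603]
```

Second click done (pointer ≈1°). I turn the tool along and carry on.

Request:
step_arm:
  rows:
    - [[-0.1,0,0,0.12],[-0.1,0,0,0.12],[-0.1,0,0,0.12],[-0.1,0,0,0.1],[0,0,0,0]]

```text
time: 17.35
ee_pos: [600.1, -5.8, 111.9]
eef_rot: [[0.155, 0.988, 0.006], [0.988, -0.155, 0.01], [0.011, 0.005, -1.0]]
contact_force: [6.5, 18.3, -8.0]
width: -0.1
grip_force: 9.4
```

```bash
python3 ang.py|tail -2|cut -c1-120; python3 tool.py 0
```

```text
now [(np.float64(-12.828170489519838), np.float64(50.0)), (np.float64(-13.188663041032857), np.float64(49.0)), (np.float
[600.06812211  -5.76526368 111.89957001] [ 6.1007194  18.06387885 -6.71425124] [ 3.88401782 -1.38316355 -0.02553722]
rad,tang 40.5681221138052 13.734736322553067 z 111.89957000781693 yawx 81.20625532017507 j7 [ 0.19328773  0.62482456 -0.34800078  1.75109447  0.2671452   0.80556486
 -0.43232696]
delta tool mm [  4.57572089 -11.4018201 ]
```

Request:
step_arm:
  rows:
    - [[-0.2,-0.4,0,0],[-0.2,-0.3,0,0],[0,0,0,0],[0,0,0,0],[0,0,0,0]]

```text
time: 17.9
ee_pos: [597.9, -6.0, 113.5]
eef_rot: [[0.15, 0.988, 0.018], [0.988, -0.151, 0.014], [0.016, 0.015, -1.0]]
contact_force: [18.3, 22.0, -13.2]
width: 0.2
grip_force: 13.4
```

```bash
python3 tool.py 0; python3 look.py b1; python3 -c "
from bench import ctrl;s=ctrl.state();print(s['contact_force'],s['torque'])"
```

```text
rad,tang 38.441777972411955 13.521792922290558 z 113.4881807648466 yawx 81.34396843269599 j7 [ 0.20024626  0.61471778 -0.35224246  1.76623366  0.26642277  0.78897836
 -0.42894566]
delta tool mm [ 5.13321363 -9.32081285]
[597.94261002  -6.02096037 113.47231316] -0.42889427831180016
[ 17.87088344  22.57388128 -13.89382764] [ 5.00857951 -4.07392891  0.05805922]
```

View pics/b1.png

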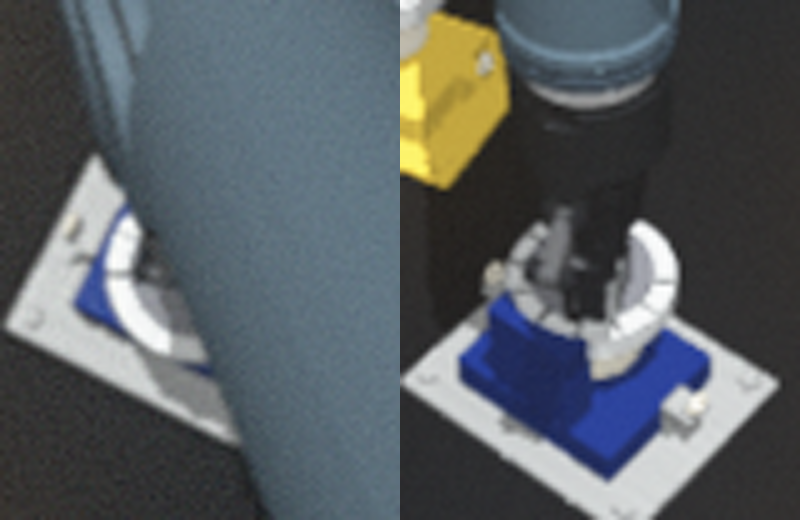

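The gripper hides the pointer in both views; the fingers are at about (600,290) in the scene half. I'll track the next clicks by the jump in TCP position and force.

Request:
step_arm:
  rows:
    - [[-0.4,0,0,0],[0,0,0,0],[-0.4,0,0,0],[0,0,0,0],[0,0,0,0]]

```text
time: 18.5
ee_pos: [597.9, -8.4, 113.7]
eef_rot: [[0.147, 0.989, 0.02], [0.989, -0.147, 0.02], [0.023, 0.017, -1.0]]
contact_force: [21.1, 32.8, -16.6]
width: 0.0
grip_force: 19.0
```

```bash
python3 tool.py -5;python3 -c "
from bench import ctrl;s=ctrl.state();print(s['contact_force'],s['torque'])"
```

```text
rad,tang 37.30820555401209 14.37571389582543 z 113.72608682879365 yawx 81.54929712415648 j7 [ 0.21171632  0.61393939 -0.3571849   1.76831611  0.26231779  0.78457549
 -0.41550149]
delta tool mm [ 5.17282997 -7.63440489]
[ 21.06313413  32.81498005 -16.55880423] [ 7.2076106  -4.69499026  0.02658169]
```

Request:
step_arm:
  rows:
    - [[-0.3,0.1,0.1,0.05],[0,0,0,0],[-0.2,0,0,0],[0,0,0,0],[0,0,0,0]]

```text
time: 19.0
ee_pos: [594.9, -19.8, 112.9]
eef_rot: [[0.2, 0.98, 0.013], [0.98, -0.2, 0.012], [0.014, 0.011, -1.0]]
contact_force: [10.6, 18.7, -0.1]
width: -0.5
grip_force: 10.2
```

Third click (an 11 mm jump with the force dropping). I turn the tool for the last one.

Request:
step_arm:
  rows:
    - [[-0.05,0.05,0,0.12],[-0.05,0.05,0,0.12],[-0.05,0.05,0,0.12],[-0.05,0.05,0,0.1],[0,0,0,0]]

```text
time: 19.5
ee_pos: [597.8, -24.8, 113.2]
eef_rot: [[0.618, 0.786, 0.017], [0.786, -0.618, 0.009], [0.017, 0.008, -1.0]]
contact_force: [14.9, 15.7, -3.7]
width: 0.0
grip_force: 10.9
```

```bash
python3 tool.py -31;python3 ang.py|tail -2; python3 -c "
from bench import ctrl;s=ctrl.state();print(s['contact_force'],s['torque'])"
```

```text
rad,tang 35.552166583250724 15.144782255657878 z 113.15263651755437 yawx 51.84325910499023 j7 [ 0.13415419  0.59967157 -0.22164443  1.7705942   0.16718389  0.77260234
 -0.83399423]
delta tool mm [ 4.12506656 -6.11415896]
now [(np.float64(-3.359343095310024), np.float64(3.0)), (np.float64(-5.009086902067075), np.float64(4.0)), (np.float64(-5.665713410824544), np.float64(2.0)), (np.float64(-7.14693910442292), np.float64(-9.0))]
[597.75180374 -24.8043831  113.14446402] [15.14821714 15.72138859 -4.0806552 ] [ 3.5402723  -3.23860292 -0.03719642]
[15.14821714 15.72138859 -4.0806552 ] [ 3.5402723  -3.23860292 -0.03719642]
```

Request:
step_arm:
  rows:
    - [[-0.4,0,0.1,0],[0,0,0,0],[-0.3,0,0,0],[0,0,0,0],[0,0,0,0]]

```text
time: 20.05
ee_pos: [596.9, -26.5, 113.3]
eef_rot: [[0.613, 0.789, 0.024], [0.789, -0.614, 0.014], [0.025, 0.011, -1.0]]
contact_force: [20.3, 23.2, -6.0]
width: 0.3
grip_force: 15.6
```

Request:
step_arm:
  rows:
    - [[-0.2,0,0,0],[0,0,0,0],[-0.2,0,0,0],[0,0,0,0],[0,0,0,0]]

```text
time: 20.55
ee_pos: [596.2, -27.6, 113.6]
eef_rot: [[0.612, 0.79, 0.028], [0.79, -0.613, 0.016], [0.029, 0.012, -0.999]]
contact_force: [26.3, 27.0, -10.2]
width: -0.6
grip_force: 18.5
```

Request:
step_arm:
  rows:
    - [[-0.2,0,0,0],[0,0,0,0],[0,0,0,0],[0,0,0,0],[0,0,0,0]]

```text
time: 21.05
ee_pos: [589.8, -36.7, 112.7]
eef_rot: [[0.616, 0.787, 0.017], [0.787, -0.617, 0.007], [0.016, 0.009, -1.0]]
contact_force: [11.8, 12.6, 0.8]
width: -0.6
grip_force: 7.9
```

```bash
python3 tool.py -37; python3 -c "
from bench import ctrl;s=ctrl.state();print(s['contact_force'],s['torque'])"
```

```text
rad,tang 34.54459781720938 4.488593043189843 z 112.65901771045405 yawx 51.943653489435754 j7 [ 0.1544434   0.59006405 -0.22173659  1.79033027  0.16863707  0.76290263
 -0.81545289]
delta tool mm [15.4231023  -4.83171102]
[11.78291486 12.6071068   0.84361771] [ 2.85228373 -2.86278899 -0.09830746]
```

Fourth click (another jump with the force dropping). Now I back away along the tool's +x, rise, and move clear to check the pointer.

Request:
step_arm:
  rows:
    - [[1.0,0,0,0],[1.0,0,0,0],[0.5,0,0,0],[0,0,-3.0,0],[0,0,-4.0,0]]

```text
time: 21.55
ee_pos: [594.8, -23.5, 178.0]
eef_rot: [[0.619, 0.785, -0.006], [0.785, -0.619, -0.001], [-0.004, -0.005, -1.0]]
contact_force: [0.8, 0.4, -0.1]
width: -0.1
grip_force: 0.0
```

Request:
step_arm:
  rows:
    - [[0,0,-4.0,0],[3.0,-2.0,-1.0,0],[4.0,-2.0,0,0],[4.0,-2.0,0,0],[4.0,-2.0,0,0]]

```text
time: 22.05
ee_pos: [627.0, 144.9, 229.4]
eef_rot: [[0.62, 0.784, -0.001], [0.784, -0.62, -0.001], [-0.002, 0.0, -1.0]]
contact_force: [0.4, -0.2, 0.2]
width: 0.1
grip_force: 0.0
```

```bash
python3 look.py c1; python3 ang.py|tail -2
```

```text
[626.05434266 152.93946303 229.21020562] -1.0860194457225751
now [(np.float64(50.49870909079908), np.float64(-55.0)), (np.float64(45.93782634828239), np.float64(-56.0)), (np.float64(45.265077623352404), np.float64(-54.0)), (np.float64(37.12691568993033), np.float64(-53.0))]
[626.21887882 148.45132626 228.96157948] [-0.42407487 -1.5020356  -0.13776739] [-0.03081206  0.01616688  0.04826036]
```

View pics/c1.png

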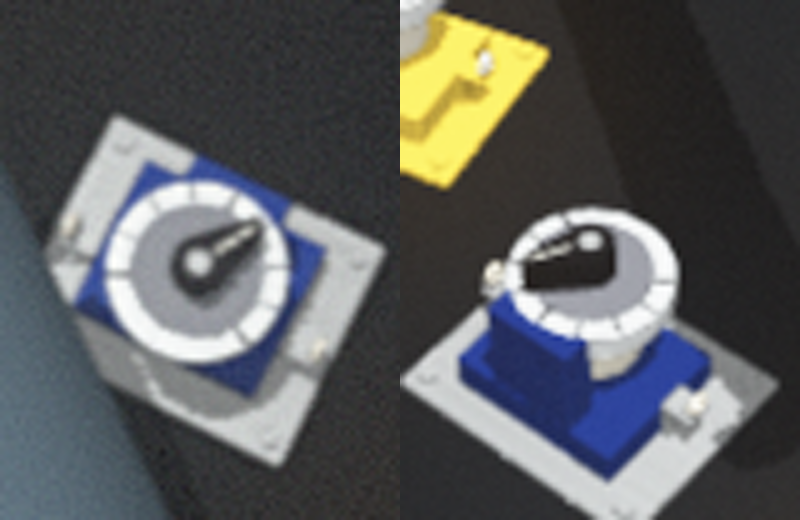

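The crop shows the pointer at rest, from the hub at (200,262) to its tip at (262,225) in the top half. That is a yaw of about -57°, four clicks from 62°. The finger is clear, so I'm handing in.

Request:
step_arm:
  rows:
    - [[0,0,0,0],[0,0,0,0],[0,0,0,0],[0,0,0,0],[0,0,0,0]]

```text
time: 22.7
ee_pos: [627.1, 143.7, 229.9]
eef_rot: [[0.62, 0.785, 0.0], [0.785, -0.62, -0.0], [-0.0, 0.0, -1.0]]
contact_force: [0.1, -0.1, -0.4]
width: 0.2
grip_force: 0.0
```

```bash
python3 -c "
from bench import ctrl;print(ctrl.close_job())"
```

```text
the job is handed in; nothing more can be done
None
```

I turned the dial four clicks clockwise (pointer yaw about 62° to about -57° in the images), took the finger clear and handed the job in; no verdict came back, and each click took about 40–45 N of push, well above the stated 6 N and past the 40 N arm/gripper-body limit if that counts the fingers.

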